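# Clamp the tip box on the locating bed

## Robot

A 7-joint arm with a two-finger parallel gripper is mounted at the origin on a cart in front of the work surface, level with it; the furniture and walls round the work are solid. World frame = base frame: x ahead of the robot, y to its left, z up, the work surface at z = 0. Lengths are in m, angles in rad, forces in N, time in s.
With the tool pointing down it reaches from about 0.425 to 1.025 m from the base axis. Payload 3.6 kg.
Tool frame: the origin (TCP) lies midway between the tips of the shut fingers; the grasp point (between the pads) lies 19 mm behind it; z points along the fingers, y is the line along which they close (so a half turn about z gives the same grasp; the last joint's range is limited). The gripper opens to 85 mm and grips with 20 to 120 N. Pads are 22 mm wide; open, the fingers measure 114 mm over their backs; the gripper's body (76 mm by 85 mm) begins 54 mm behind the grasp point. The pads swing forward as they close: fully open they stand 13 mm farther back than shut.
Start: joints at [-1.306, 0.591, 0.048, 1.609, -0.033, 0.943, -0.034], TCP at [0.254, 0.679, 0.231] pointing down, gripper open.
Joint ranges: [-2.69, 2.69], [-0.47, 2.24], [-1.27, 1.36], [0.19, 2.51], [-1.53, 4.68], [0.08, 2.07], [-3.09, 3.09]. Speed limits (rad/s): [2.57, 2.57, 3.14, 3.14, 3.14, 3.14, 3.14].

## Interface

Orientations are given as a rotation vector (axis times angle).
In Python, from station import robot gives the robot as it stands.
- The arm moves only by the shell command python3 -m handwheel 'ROWS'. ROWS is JSON, a list of rows, each a list of 3 entries, a list of its own where there are three numbers: the turn, a rotation vector about the tool's x, y, z in rad, then the shift along the tool's x, y, z in mm, then the finger opening in mm, from 0 to 85.4. A call has 1 to 5 rows; each row shifts and turns the commanded pose from where the row before left it, along the tool's axes as they then stand; what a row does not reach is not made up. A row lasts 1/10 s, in which the tool goes at most 50 mm and 8.59 degrees, less where a joint would pass 70% of its speed; a pose out of reach is approached as far as the arm can. A call with a gripper value outside its range is refused whole. The fingers move at their own pace and stop on an object; the grip force is fixed at half the most. Time passes only in rows, so rows that do not move let the fingers close. It gives the time, the measured TCP pose, the force and the opening at its end, in the units of the state.
- robot.get_state(): the state, without advancing time (a new reading comes with each control period).
- robot.capture(name): name is "scene" or "top" or "wrist"; returns a dict with "color" (400x640x3 uint8, blue, green, red), "intrinsics" (3x3 intrinsics, pixels), "extrinsics" (4x4, takes a point from camera to world coordinates). Camera axes: x right, y down, z forward; pixel columns grow to the right and rows downward; lengths in m; the calibration is good to about 2 mm. A picture is of the moment at which its call begins. There is no depth.
- robot.job_done(): hands the job in, once; it reports no verdict.
The state is a dict: "time_s": time; "q": joint angles; "joint_vel": joint speeds; "effort": joint torques, N m; "tool_pos": TCP position; "tool_rot": TCP orientation; "force": force on the tool from outside, world axes, zero at the start; "moment": the same for the moment, N m; "grip_width": finger opening in m.
Only numpy, scipy, OpenCV 4.12 (cv2) and the standard library are available. Lean on these libraries where they do the work, as an engineer would, in place of code of your own. Each camera call takes 0.05 s, during which the arm holds its last target. There are 200 camera calls.

## Task

On the metal locating bed, slide the movable stop (the one whose lever stands up) along its rail until the blue tip box is held snugly between the two stops, then flip that stop's cam lever all the way down toward the robot to clamp it. The tip box stays upright and square on the bed.

Things in the scene. Friction and masses are not known exactly. Their poses are not given: they have to be found in the camera images.
- bed: Fixed aluminium plate 110x420x12 mm with a rail along it. Origin: centre of its underside, on the counter; x across the rail away from the robot, y along it to the robot's left (turned up to 0.12 rad), z up. Two stop blocks sit on the rail, 60 mm wide, tops 49 mm above the counter, plates toward the tip box 76 mm wide, 54 high. The left one (plate at y +140 mm, end +205) is clamped, lever down, immovable.
- stop (a joint): Slide of the right, movable stop, 0 to 0.115 m along bed +y; drags about 2 N until clamped. At value s its plate toward the box is at bed y = -85 mm + s; its flat rear end, to push on, at y = -185 mm + s, 60 mm wide, 15 to 49 mm above the counter; its lever's pivot at x 0, y = -125 mm + s, 58 mm above the counter. Box tight between the plates: s about 0.107.
- stop_lever (a joint): Dark steel cam lever of that stop: bar 8 mm thick, 14 to 20 mm wide, 75 mm long from its pivot (axis along the rail) between cheeks 30 mm apart, 67 mm above the counter. 0: leans 0.20 rad back from upright (bed +x); grows toward bed -x (the robot): 0.20 upright, 1.77 fully down, level. Stays where left; needs about 1 N at its end, in the last 0.7 rad up to 10 N at 55 mm from the pivot.
- tip_box: Blue box of pipette tips, lid closed, loose, 0.2 to 0.3 kg, standing on the bed between the stops a few mm from the left one: 118 mm along the rail, 85 mm across, 77 mm high (top 89 mm above the counter). Origin: centre of its underside; its axes lie along the bed's.

How it is judged:
On the way, in this order (a step that is already met when the one before it is completed fails the run):
1. the movable stop is brought up to the tip box, its lever still open (value of joint stop above 0.094 m and value of joint stop_lever below 0.9 rad), for 0.1 s.
2. the lever is flipped down (value of joint stop_lever above 1.6 rad), for 0.2 s.
At the end, for the whole second after the job is handed in: The tip box stands at rest, upright (within 7 degrees) and square (within 10 degrees) between the two stops, within 20 mm of the rail's middle, with at most 13 mm of total play (joint stop above 0.094 m), and the stop's lever is down to within 10 degrees of its end (above 1.60 rad) (value of joint stop above 0.094 m and value of joint stop_lever above 1.6 rad and x of tip_box in the frame of bed between -0.02 and 0.02 m and y of tip_box in the frame of bed between 0.068 and 0.086 m and angle between the x axis of tip_box and the x axis of bed, either way round below 0.18 rad and angle between tip_box's own z axis and vertical below 0.12 rad and linear speed of tip_box below 0.02 m/s); the robot touches nothing.
It also fails if it takes over 42 s, if anything falls off the work surface, if the arm or the gripper's body presses on something with over 40 N, if the wrist force passes 120 N, or if a joint passes its speed limit or range.

## Working session

There is one attempt and no reset: what is moved stays moved. The work goes in short steps, Python scripts to look and compute and a shell command to move; the robot and the scene stay as the last step left them, time stands still between calls to the robot, and variables do not carry over. Pictures are saved under pics/ and viewed, on a budget of 10 in all, crops included, one or two more only if the job needs it, and the job is handed in when it is done.

```bash
mkdir -p pics; ls; python3 - <<'E'
from station import robot
import cv2,numpy as np
for n in("top","scene"):
    c=robot.capture(n);cv2.imwrite(f"pics/{n}0.png",c["color"]);np.savez(f"pics/{n}0.npz",**c)
    print(n,np.round(c["intrinsics"],1).tolist(),np.round(c["extrinsics"],3).tolist())
s=robot.get_state();print(s)
E
```

```text
pics
top [[391.9, 0.0, 326.0], [0.0, 391.9, 207.7], [0.0, 0.0, 1.0]] [[-0.006, -0.996, 0.09, 0.518], [-1.0, 0.008, 0.023, -0.117], [-0.023, -0.09, -0.996, 0.904], [0.0, 0.0, 0.0, 1.0]]
scene [[432.3, 0.0, 319.8], [0.0, 432.3, 207.8], [0.0, 0.0, 1.0]] [[0.893, -0.281, 0.351, 0.295], [-0.45, -0.542, 0.71, -0.703], [-0.01, -0.792, -0.61, 0.572], [0.0, 0.0, 0.0, 1.0]]
{'time_s': 0.1, 'q': array([-1.30651268,  0.59203927,  0.04830054,  1.60968711, -0.03329689,
        0.94269114, -0.03367833]), 'joint_vel': array([ 0.00052865, -0.0031511 ,  0.00114757, -0.0026043 , -0.00140502,
        0.0002855 , -0.00013191]), 'effort': array([ 4.72104715e-03, -5.49992645e+01,  1.55327316e+00, -1.98823392e+01,
        9.73733113e-03,  3.81310761e-03,  8.62634721e-06]), 'tool_pos': array([0.25362443, 0.67840159, 0.23024916]), 'tool_rot': array([-0.55880282, -3.09124366,  0.00314952]), 'force': array([ 0.83380295, -0.24538777, -0.07780232]), 'moment': array([ 0.02077991,  0.09640336, -0.00195273]), 'grip_width': 0.08540063047972363}
```

View pics/top0.png

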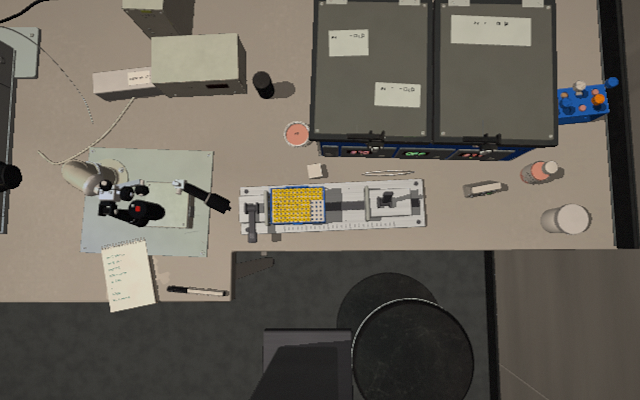

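View pics/scene0.png

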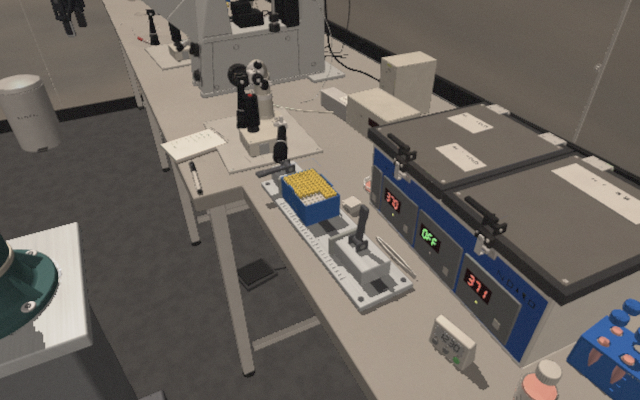

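```bash
cat > h.py <<'E'
import numpy as np,cv2
from scipy.spatial.transform import Rotation as R
def ray(c,uv,z):
    K,T=c["intrinsics"],c["extrinsics"]
    d=T[:3,:3]@np.linalg.solve(K,[uv[0],uv[1],1.]); o=T[:3,3]
    return o+d*(z-o[2])/d[2]
def proj(c,p):
    K,T=c["intrinsics"],c["extrinsics"]
    q=K@(T[:3,:3].T@(np.asarray(p)-T[:3,3])); return q[:2]/q[2]
E
python3 - <<'E'
from h import *
c=dict(np.load("pics/top0.npz"));im=c["color"]
g=im.min(2); m=((g>150)).astype(np.uint8); 
m[:, :230]=0;m[:,440:]=0;m[:170]=0;m[245:]=0
m=cv2.morphologyEx(m,cv2.MORPH_CLOSE,np.ones((9,9)))
cs,_=cv2.findContours(m,0,2);k=max(cs,key=cv2.contourArea)
print(cv2.boundingRect(k),cv2.contourArea(k),len(cs),im[185,400],im[172,400],im[222,350])
P=np.array([ray(c,p[0],.012)[:2] for p in k],np.float32)
r=cv2.minAreaRect(P);print(r,cv2.boxPoints(r))
h=cv2.cvtColor(im,cv2.COLOR_BGR2HSV)
y=cv2.inRange(h,(15,90,90),(40,255,255));y[:, :262]=0;y[:,335:]=0;y[:180]=0;y[230:]=0
b=cv2.inRange(h,(95,80,40),(125,255,255));b[:, :262]=0;b[:,335:]=0;b[:180]=0;b[230:]=0
k=np.argwhere((y|b)>0)[:,::-1].astype(np.float32)
P=np.array([ray(c,p,.089)[:2] for p in k],np.float32);print("box",cv2.minAreaRect(P))
for n,uv in(("micro",(145,212)),("mlow",(140,150)),("edge",(150,300)),("inc",(400,158))):print(n,ray(c,uv,0.15),ray(c,uv,0))
v=np.vstack([cv2.resize(im[165:250,230:440],None,fx=3.8,fy=3.8,interpolation=2)]);cv2.imwrite("pics/crop0.png",v)
E
```

```text
(239, 170, 186, 64) 8956.0 1 [173 181 186] [113 129 142] [173 181 186]
((0.6183546185493469, -0.10585647821426392), (0.14014577865600586, 0.420539915561676), 2.21224308013916) [[ 0.5402172   0.10155186]
 [ 0.55645066 -0.31867462]
 [ 0.696492   -0.31326482]
 [ 0.6802586   0.10696167]]
box ((0.5982424020767212, -0.03869698941707611), (0.11583825200796127, 0.08005233854055405), 89.67018127441406)
micro [0.5807985  0.25344401 0.15      ] [0.59321469 0.32717115 0.        ]
mlow [0.70413781 0.26787965 0.15      ] [0.74107947 0.34447726 0.        ]
edge [0.41183479 0.23772047 0.15      ] [0.39065331 0.30832107 0.        ]
inc [ 0.68233303 -0.24472706  0.15      ] [ 0.71493891 -0.27005899  0.        ]
```

View pics/crop0.png

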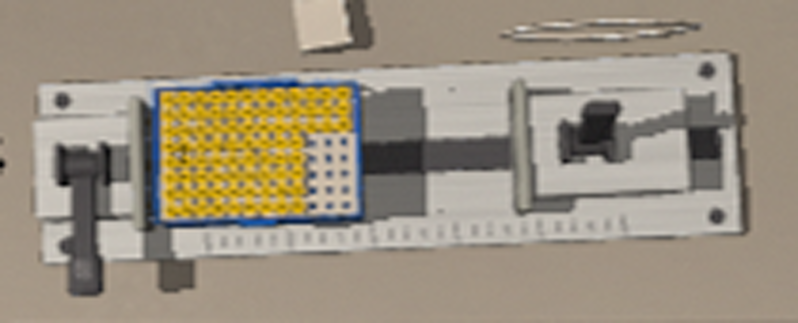

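The crop shows the bed corners at about (40,85), (733,54), (743,231) and (42,262) crop pixels. The movable stop's rear end is at column 688 and its lever top at about (602,110). The box sits a few mm from the left plate.

```bash
python3 - <<'E'
from h import *
from station import robot
c=dict(np.load("pics/top0.npz"))
f=lambda u,v,z: ray(c,((u+.5)/3.8+230-.5,(v+.5)/3.8+165-.5),z)
k=[f(u,v,.012)[:2] for u,v in((40,85),(733,54),(743,231),(42,262))];print(np.round(k,4))
ctr=np.mean(k,0);a=k[0]-k[1]+k[3]-k[2];yaw=np.arctan2(-a[0],a[1]);print(ctr,yaw)
Rz=lambda p:np.round((np.array([[np.cos(yaw),np.sin(yaw)],[-np.sin(yaw),np.cos(yaw)]])@(np.asarray(p)[:2]-ctr))*1e3,1)
for n,u,v,z in(("rear top",688,95,.049),("rear bot",688,188,.049),("left stop end",36,170,.049),("plate",514,145,.054),("plate L",142,160,.054),("lever",602,108,.133),("box c",257,152,.089)):print(n,Rz(f(u,v,z)))
s=robot.get_state();T=R.from_rotvec(s["tool_rot"]).as_matrix();print(np.round(T,3))
print("yaw tool y",np.arctan2(-T[0,1],T[1,1]))
E
```

```text
[[ 0.6484  0.1011]
 [ 0.6633 -0.3183]
 [ 0.5567 -0.3212]
 [ 0.541   0.0984]]
[ 0.60236771 -0.1099836 ] 0.03646125867662111
rear top [  25.  -174.5]
rear bot [ -28.7 -171.2]
left stop end [ -1.6 203.9]
plate [  0.  -72.7]
plate L [  1.  141.2]
lever [   9.5 -112.9]
box c [-1.  71.6]
[[-0.937  0.35  -0.001]
 [ 0.35   0.937 -0.002]
 [-0.    -0.002 -1.   ]]
yaw tool y -0.3576766492730682
```

```bash
python3 -m handwheel '[[[0,0,-0.131],[0,0,-40],0],[[0,0,-0.131],[0,0,-40],0],[[0,0,-0.132],[0,0,-30],0],[[0,0,0],[-4,-45,0],0],[[0,0,0],[-4,-45,0],0]]'
python3 -m handwheel '[[[0,0,0],[-4,-45,0],0],[[0,0,0],[-4,-45,0],0],[[0,0,0],[-4,-45,0],0],[[0,0,0],[-16,-38,0],0],[[0,0,0],[-16,-38,0],0]]'
```

```text
time_s: 0.6
tool_pos: [0.2648, 0.5898, 0.342]
tool_rot: [-0.06, 3.141, 0.003]
force: [0.4, -0.4, 0.4]
grip_width: 0.0123
time_s: 1.1
tool_pos: [0.3166, 0.3781, 0.3411]
tool_rot: [0.058, -3.141, 0.001]
force: [0.6, -0.5, -0.3]
grip_width: -0.0001
```

```bash
python3 -m handwheel '[[[0,0,0],[-16,-39,0],0],[[0,0,0],[-16,-39,0],0],[[0,0,0],[-16,-39,0],0],[[0,0,0],[-16,-39,0],0],[[0,0,0],[-16,-39,0],0]]'
python3 -m handwheel '[[[0,0,0],[-10,-42,0],0],[[0,0,0],[-4,-42,0],0],[[0,0,0],[-4,-42,0],0],[[0,0,0],[-4,-42,0],0],[[0,0,0],[-4,-42,0],0]]'
python3 -m handwheel '[[[0,0,0],[-4,-42,0],0],[[0,0,0],[-4,-42,0],0],[[0,0,0],[-20,-42,0],0],[[0,0,0],[-20,-42,0],0],[[0,0,0],[-20,-40,0],0]]'
```

```text
time_s: 1.6
tool_pos: [0.4039, 0.1863, 0.3412]
tool_rot: [0.057, -3.141, 0.0]
force: [1.0, 1.1, -1.1]
grip_width: 0.0002
time_s: 2.1
tool_pos: [0.4369, -0.0224, 0.3412]
tool_rot: [0.057, -3.141, -0.0]
force: [0.3, 0.7, 1.1]
grip_width: -0.0004
time_s: 2.6
tool_pos: [0.513, -0.2278, 0.3411]
tool_rot: [0.056, -3.141, -0.001]
force: [1.6, 1.0, 0.0]
grip_width: -0.0001
```

```bash
python3 -m handwheel '[[[0,0,0],[-30,-35,0],0],[[0,0,0],[-30,-35,0],0],[[0,0,0],[-30,-35,30],0],[[0,0,0],[0,0,45],0],[[0,0,0],[0,0,45],0]]'
python3 -m handwheel '[[[0,0,0],[0,0,45],0],[[0,0,0],[0,0,45],0],[[0,0,0],[0,0,20],0],[[0,0,0],[0,0,0],0],[[0,0,0],[0,0,0],0]]'
python3 - <<'E'
from h import *
from station import robot
for n in("scene","top"):
    c=robot.capture(n);np.savez(f"pics/{n}1.npz",**c);cv2.imwrite(f"pics/{n}1.png",c["color"])
s=np.load("pics/scene1.npz")["color"];t=np.load("pics/top1.npz")["color"]
v=np.vstack([cv2.resize(s[140:325,220:430],(630,555))[:,:]]);cv2.imwrite("pics/v1.png",v)
E
```

```text
time_s: 3.1
tool_pos: [0.6045, -0.3263, 0.2224]
tool_rot: [-0.055, 3.14, -0.002]
force: [-0.2, 0.8, -1.2]
grip_width: -0.0001
time_s: 3.6
tool_pos: [0.6039, -0.3249, 0.1141]
tool_rot: [0.057, -3.141, 0.0]
force: [-0.1, -0.2, -0.4]
grip_width: -0.0003
```

View pics/v1.png

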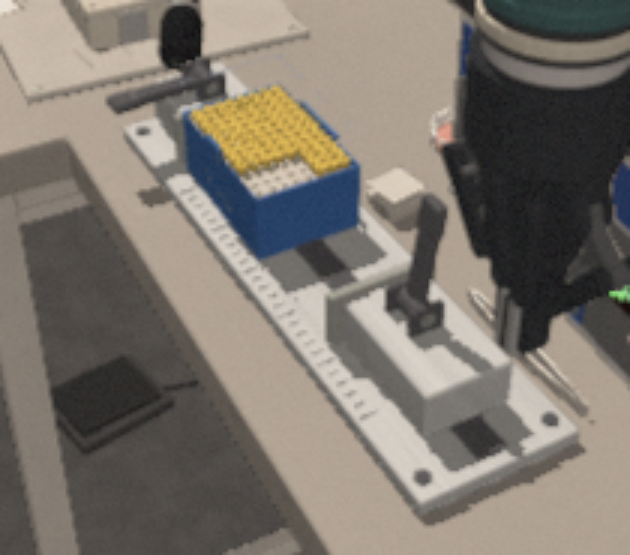

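```bash
python3 -m handwheel '[[[0,0,0],[-3,0,40],0],[[0,0,0],[-3,0,30],0],[[0,0,0],[0,0,12],0],[[0,0,0],[0,0,0],0]]'
python3 -m handwheel '[[[0,0,0],[0,8,0],0],[[0,0,0],[0,8,0],0],[[0,0,0],[0,8,0],0],[[0,0,0],[0,8,0],0],[[0,0,0],[0,8,0],0]]'
```

```text
time_s: 4.1
tool_pos: [0.6095, -0.3242, 0.0317]
tool_rot: [0.057, -3.14, -0.001]
force: [-0.1, 1.0, 0.3]
grip_width: 0.0001
time_s: 4.6
tool_pos: [0.6091, -0.2848, 0.0331]
tool_rot: [-0.057, 3.139, -0.003]
force: [0.6, -1.8, 1.6]
grip_width: -0.0002
```

```bash
python3 -m handwheel '[[[0,0,0],[0,8,0],0],[[0,0,0],[0,8,0],0],[[0,0,0],[0,8,0],0],[[0,0,0],[0,8,0],0],[[0,0,0],[0,8,0],0]]'
python3 -m handwheel '[[[0,0,0],[0,5,0],0],[[0,0,0],[0,5,0],0],[[0,0,0],[0,5,0],0],[[0,0,0],[0,5,0],0],[[0,0,0],[0,3,0],0]]'
python3 - <<'E'
from h import *
from station import robot
for n in("scene","top"):
    c=robot.capture(n);np.savez(f"pics/{n}2.npz",**c)
s=np.load("pics/scene2.npz")["color"];t=np.load("pics/top2.npz")["color"]
v=np.vstack([cv2.resize(s[140:300,220:430],(630,360)),cv2.resize(t[170:250,230:440],(630,240))]);cv2.imwrite("pics/v2.png",v)
E
```

```text
time_s: 5.1
tool_pos: [0.607, -0.2439, 0.032]
tool_rot: [-0.057, 3.141, -0.0]
force: [0.4, -0.9, 1.3]
grip_width: 0.0001
time_s: 5.6
tool_pos: [0.606, -0.2208, 0.0319]
tool_rot: [0.057, -3.141, -0.001]
force: [0.8, -1.7, -0.0]
grip_width: -0.0001
```

View pics/v2.png

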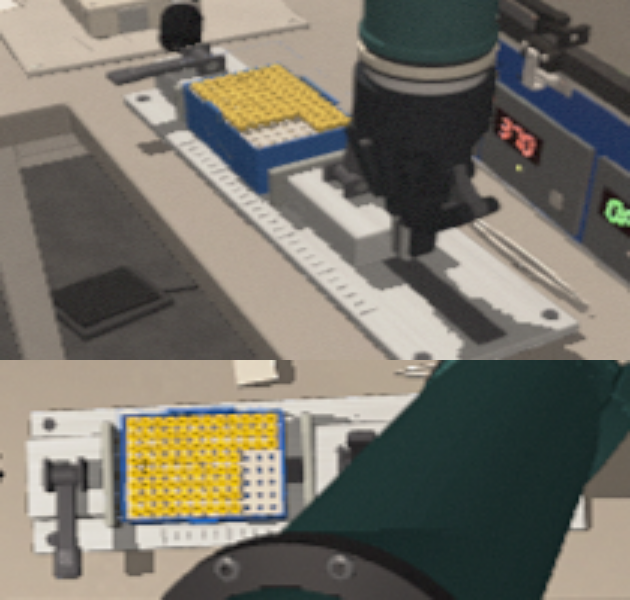

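```bash
python3 -m handwheel '[[[0,0,0],[0,3,0],0],[[0,0,0],[0,3,0],0],[[0,0,0],[0,3,0],0],[[0,0,0],[0,2,0],0],[[0,0,0],[0,1,0],0]]'
python3 -m handwheel '[[[0,0,0],[0,2,0],0],[[0,0,0],[0,2,0],0],[[0,0,0],[0,0,0],0]]'
```

```text
time_s: 6.2
tool_pos: [0.6051, -0.2091, 0.0319]
tool_rot: [0.057, -3.14, -0.001]
force: [-0.6, -1.5, -1.5]
grip_width: 0.0
time_s: 6.5
tool_pos: [0.605, -0.2059, 0.0319]
tool_rot: [0.057, -3.14, 0.001]
force: [-0.8, -2.7, -2.0]
grip_width: 0.0001
```

```bash
python3 -m handwheel '[[[0,0,0],[0,2,0],0],[[0,0,0],[0,0,0],0]]'
python3 -m handwheel '[[[0,0,0],[0,2,0],0],[[0,0,0],[0,0,0],0]]'
python3 -m handwheel '[[[0,0,0],[0,1,0],0],[[0,0,0],[0,0,0],0]]'
python3 -m handwheel '[[[0,0,0],[0,1,0],0],[[0,0,0],[0,0,0],0]]'
```

```text
time_s: 6.7
tool_pos: [0.6049, -0.2038, 0.032]
tool_rot: [0.057, -3.14, 0.0]
force: [-1.6, -3.3, -1.9]
grip_width: 0.0002
time_s: 6.9
tool_pos: [0.6049, -0.2015, 0.032]
tool_rot: [0.057, -3.14, -0.0]
force: [-2.7, -3.0, -1.5]
grip_width: -0.0003
time_s: 7.1
tool_pos: [0.6049, -0.2005, 0.032]
tool_rot: [0.057, -3.14, -0.0]
force: [-2.1, -2.7, -0.9]
grip_width: 0.0
time_s: 7.3
tool_pos: [0.6048, -0.1997, 0.032]
tool_rot: [0.057, -3.141, 0.0]
force: [-3.1, -4.1, -1.5]
grip_width: -0.0
```

```bash
python3 - <<'E'
from h import *
from station import robot
for n in("scene","top"):
    c=robot.capture(n);np.savez(f"pics/{n}3.npz",**c)
s=np.load("pics/scene3.npz")["color"];t=np.load("pics/top3.npz")["color"]
v=np.vstack([cv2.resize(s[140:300,220:430],(630,360)),cv2.resize(t[170:250,230:440],(630,240))]);cv2.imwrite("pics/v3.png",v)
E
```

```text
(no output)
```

View pics/v3.png

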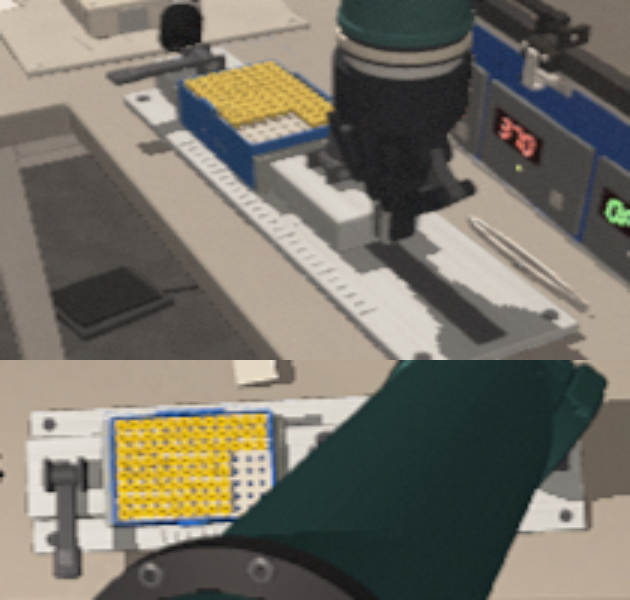

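```bash
for i in 1; do :; done; python3 -m handwheel '[[[0,0,0],[0,1,0],0],[[0,0,0],[0,0,0],0]]'
python3 -m handwheel '[[[0,0,0],[0,1,0],0],[[0,0,0],[0,0,0],0]]'
```

```text
time_s: 7.6
tool_pos: [0.6049, -0.1997, 0.032]
tool_rot: [0.056, -3.141, 0.002]
force: [-1.4, -5.5, -2.0]
grip_width: -0.0002
time_s: 7.8
tool_pos: [0.6049, -0.1997, 0.0321]
tool_rot: [-0.055, 3.141, -0.005]
force: [-2.5, -6.9, -2.6]
grip_width: 0.0002
```

```bash
python3 -m handwheel '[[[0,0,0],[0,-27,0],0],[[0,0,0],[0,0,-45],0],[[0,0,0],[0,0,-45],0],[[0,0,0],[0,0,-45],0],[[0,0,0],[-20,30,0],0]]'
python3 -m handwheel '[[[0,0,0],[-20,30,0],0],[[0,0,0],[0,30,0],0],[[0,0,0],[0,0,0],0],[[0,0,0],[0,0,0],0]]'
python3 - <<'E'
from h import *
from station import robot
s=robot.get_state();p=s["tool_pos"];b=np.array([[.99934,.03645],[-.03645,.99934]])@(p[:2]-[.60237,-.10998]);print(b)
for n in("scene","wrist"):
    c=robot.capture(n);np.savez(f"pics/{n}4.npz",**c)
s=np.load("pics/scene4.npz")["color"];t=np.load("pics/wrist4.npz");print(np.round(t["extrinsics"],3))
v=np.vstack([cv2.resize(s[120:270,220:430],(560,400)),]);v=np.hstack([v,np.zeros((400,0,3),np.uint8)]);w=cv2.resize(t["color"],(320,200));o=np.zeros((600,560,3),np.uint8);o[:400]=v;o[400:,:320]=w;cv2.imwrite("pics/v4.png",o)
E
```

```text
time_s: 8.3
tool_pos: [0.6278, -0.2003, 0.1751]
tool_rot: [-0.043, 3.128, -0.009]
force: [0.9, -1.3, 0.6]
grip_width: 0.0002
time_s: 8.7
tool_pos: [0.644, -0.1298, 0.1673]
tool_rot: [-0.064, 3.14, 0.004]
force: [-0.2, -0.7, -0.7]
grip_width: 0.0003
[ 0.04092329 -0.02134625]
[[-0.037  0.964  0.265  0.577]
 [ 0.999  0.036  0.009 -0.135]
 [-0.     0.265 -0.964  0.309]
 [ 0.     0.     0.     1.   ]]
```

View pics/v4.png

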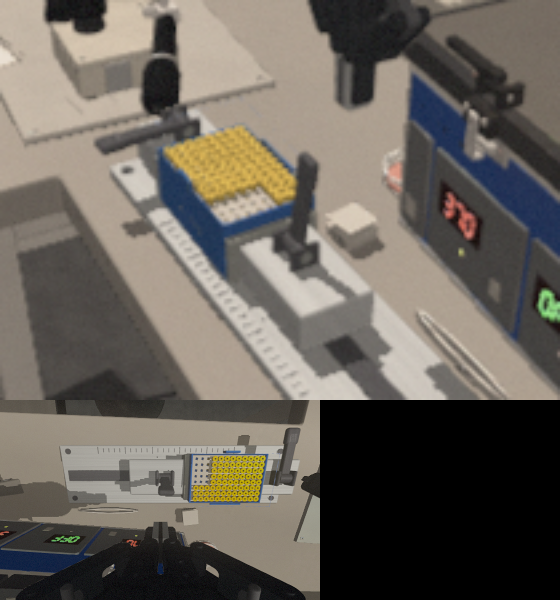

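The stop is tight against the box, the lever is still up, and the shut fingers are clear on the lever's far side. Next I go down behind the lever and sweep it toward the robot.

```bash
python3 -m handwheel '[[[0,0,0],[0,0,30],0],[[0,0,0],[0,0,30],0],[[0,0,0],[0,0,0],0],[[0,0,0],[12,0,0],0],[[0,0,0],[11,0,0],0]]'
python3 -m handwheel '[[[0,0,0],[7,0,0],0],[[0,0,0],[7,0,0],0],[[0,0,0],[7,0,0],0],[[0,0,0],[7,0,1],0],[[0,0,0],[0,0,0],0]]'
```

```text
time_s: 9.3
tool_pos: [0.6203, -0.1353, 0.1086]
tool_rot: [-0.055, 3.138, -0.002]
force: [0.5, -0.1, 1.7]
grip_width: 0.0001
time_s: 9.8
tool_pos: [0.5902, -0.1349, 0.106]
tool_rot: [0.056, -3.139, -0.001]
force: [-0.0, 0.5, 0.1]
grip_width: 0.0001
```

```bash
python3 -m handwheel '[[[0,0,0],[6,0,3],0],[[0,0,0],[6,0,3],0],[[0,0,0],[6,0,3],0],[[0,0,0],[5,0,4],0],[[0,0,0],[0,0,0],0]]'
python3 - <<'E'
from h import *
from station import robot
c=robot.capture("scene");s=c["color"]
cv2.imwrite("pics/v5.png",cv2.resize(s[120:270,220:430],(560,400)))
E
```

```text
time_s: 10.3
tool_pos: [0.5681, -0.1358, 0.0926]
tool_rot: [0.057, -3.14, -0.0]
force: [0.6, -0.7, 0.1]
grip_width: 0.0003
```

View pics/v5.png

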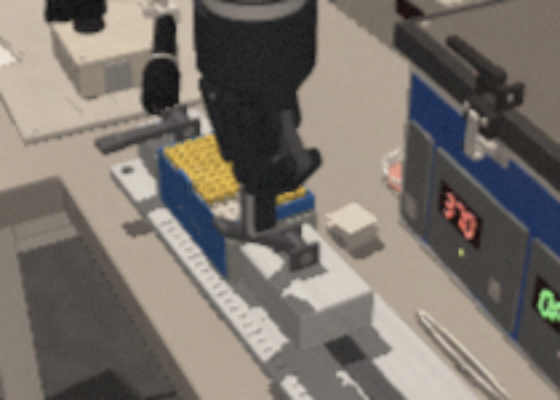

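The lever is going down under the fingertips: its pivot is at about (300,250) in the crop and its tip at (215,225). The gripper is clear of the box. I carry on along the arc.

```bash
python3 -m handwheel '[[[0,0,0],[4,0,4],0],[[0,0,0],[4,0,4],0],[[0,0,0],[3,0,4],0],[[0,0,0],[2,0,4],0],[[0,0,0],[0,0,0],0]]'
python3 -m handwheel '[[[0,0,0],[2,0,4],0],[[0,0,0],[1,0,4],0],[[0,0,0],[0,0,4],0],[[0,0,0],[0,0,3],0],[[0,0,0],[0,0,0],0]]'
```

```text
time_s: 10.85
tool_pos: [0.5544, -0.1363, 0.0763]
tool_rot: [0.057, -3.138, -0.001]
force: [1.8, 0.0, 0.7]
grip_width: 0.0
time_s: 11.35
tool_pos: [0.5514, -0.1365, 0.062]
tool_rot: [0.056, -3.138, -0.002]
force: [-1.8, -1.4, 9.5]
grip_width: 0.0
```

```bash
python3 -m handwheel '[[[0,0,0],[0,0,2],0],[[0,0,0],[0,0,2],0],[[0,0,0],[0,0,0],0]]'
python3 -m handwheel '[[[0,0,0],[0,0,2],0],[[0,0,0],[0,0,2],0],[[0,0,0],[0,0,0],0]]'
```

```text
time_s: 11.65
tool_pos: [0.5515, -0.1366, 0.0607]
tool_rot: [0.055, -3.139, -0.005]
force: [-6.9, 0.1, 30.0]
grip_width: -0.0001
time_s: 11.95
tool_pos: [0.5515, -0.1367, 0.0594]
tool_rot: [0.054, -3.14, -0.007]
force: [-10.7, 2.2, 52.1]
grip_width: -0.0001
```

It is at its hard stop: the force climbs to 52 N with hardly any motion. I lift off and check.

```bash
python3 -m handwheel '[[[0,0,0],[0,0,-20],0],[[0,0,0],[0,0,-45],0],[[0,0,0],[0,0,-45],0],[[0,0,0],[20,-30,-45],0],[[0,0,0],[20,-45,-30],0]]'
python3 -m handwheel '[[[0,0,0],[0,-45,0],0],[[0,0,0],[0,-45,0],0],[[0,0,0],[0,-45,0],0],[[0,0,0],[0,-45,0],0],[[0,0,0],[0,0,0],0]]'
python3 -m handwheel '[[[0,0,0],[0,0,0],0],[[0,0,0],[0,0,0],0]]'
python3 - <<'E'
from h import *
from station import robot
for n in("scene","top"):
    c=robot.capture(n);np.savez(f"pics/{n}6.npz",**c)
im=c["color"];s=np.load("pics/scene6.npz")["color"]
h=cv2.cvtColor(im,cv2.COLOR_BGR2HSV)
y=cv2.inRange(h,(15,90,90),(40,255,255))|cv2.inRange(h,(95,80,40),(125,255,255));y[:, :250]=0;y[:,335:]=0;y[:180]=0;y[230:]=0
P=np.array([ray(c,p,.089)[:2] for p in np.argwhere(y>0)[:,::-1]],np.float32);r=cv2.minAreaRect(P)
print(r,np.array([[.99934,.03645],[-.03645,.99934]])@(np.array(r[0])-[.60237,-.10998]))
cv2.imwrite("pics/v6.png",np.vstack([cv2.resize(s[130:250,220:430],(630,360)),cv2.resize(im[170:250,230:440],(630,240))]))
E
```

```text
time_s: 12.45
tool_pos: [0.5209, -0.2005, 0.2306]
tool_rot: [-0.067, 3.141, 0.002]
force: [0.4, -1.6, 0.1]
grip_width: -0.0002
time_s: 12.95
tool_pos: [0.5237, -0.3908, 0.2288]
tool_rot: [0.042, -3.139, 0.009]
force: [-0.2, 0.3, 0.6]
grip_width: 0.0002
time_s: 13.15
tool_pos: [0.5266, -0.3806, 0.2278]
tool_rot: [0.059, -3.139, -0.004]
force: [-0.5, 1.0, 0.2]
grip_width: -0.0002
((0.597984254360199, -0.03160131350159645), (0.080160953104496, 0.11409222334623337), 1.7108477354049683) [-0.00152595  0.07848682]
```

View pics/v6.png

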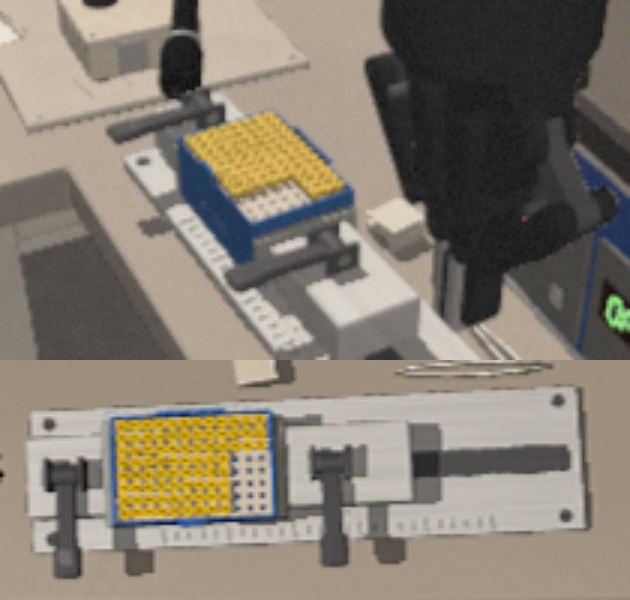

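The stop sits against the box, and its lever is level and parallel to the clamped left one. The box is square at bed (-1.5, 78.5) mm and nothing touches the robot.

```bash
python3 -c "
from station import robot
print(robot.job_done())"
```

```text
the job is handed in; nothing more can be done
None
```

I pushed the movable stop along its rail with the shut fingers until the blue tip box was tight between the two plates. At that point the stop no longer moved and the force rose to about 7 N. I then swept the stop's lever over toward the robot and pressed it to its end stop, where the force reached 52 N with almost no further movement. I lifted clear and handed the job in at about 13 s of the 42 s allowed.

**Last checks:**
- **Lever:** it looks level and parallel to the left stop's clamped lever; I judged this by eye and did not measure its angle.
- **Box:** it is upright by eye and square to within about 0.4°. It sits at bed x −1.5 mm, y 78.5 mm, inside the required limits.
- **Stop position:** I took it from the push stopping and the pictures, not from a direct reading.
- **Robot:** it is touching nothing, and the wrist force is about zero.

No check failed. The one small disagreement is the box's y, which reads about 2.5 mm below the 81 mm expected for a tight fit. That is roughly the camera's accuracy.

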